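# Put the cash tray away in the stall's till

## Task

Put the teal cash tray away in the wooden till without picking it up: press down the spring-loaded steel plate behind the tray so that its two red teeth sink out of the way, and keep it held down while you push the tray along the runners, over the teeth, to its home under the cover. Then let the plate spring up so that the teeth stand behind the tray and lock it in, and move away; do not lift the tray or disturb the jam jar, pink dish or price stand.

Things in the scene. Friction and masses are not known exactly. Their poses are not given: they have to be found in the camera images.
- till: Fixed wooden till base, 310 x 175 mm. Origin at table height on its centre line below the near faces of the red teeth; +x is the way the tray slides home, z up. It spans x = -190 to +120. Two runners, tops at z = 24 mm, carry the tray between side walls (inner faces y = +-77.5, 42 high). Between the runners a slot 76 mm wide, open above and at the -x end, holds the latch plate.
- end_stop (a point): Foot of the till's end stop, at till x = 108, y = 0, z = 24 mm (runner height): the tray's front touches it when home. A fixed wooden cover, top 67 mm above the table, roofs till x = 65 to 120 mm.
- latch_plate (a joint): How far the spring plate is pressed: 0 = up (rest), 0.012 m = fully down. About 3.5 N starts it, about 6.5 N holds it fully down; it springs back when let go. It moves only up and down and can be pressed anywhere along its length. The teeth clear the tray from 0.007 on; 0.009 to 0.012 is safe.
- plate_top (a point): Point on the upper face of the steel latch plate at till x = 0, y = 0; 22 mm above the table at rest; goes down with the plate. The plate spans till x = -182 to +27 mm, y = +-35 mm. Its two red teeth (till x = 0 to 10, 9 mm tall above the plate, 7 above the runners at rest) stand at its side edges, y = +-28 to +-35.5 mm, leaving a free lane 56 mm wide between them for the fingers.
- cash_tray: Loose teal coin tray, 90 mm long (its x, along till x), 150 wide, 32 high, about 0.35 kg. Origin: centre of its underside, 24 mm above the table on the runners. It starts with its front edge 8 to 35 mm short of the teeth, which block it until they are sunk. At the end stop its origin is at till x = 63 mm, its back wall 8 mm beyond the teeth.
- tray_back (a point): Middle of the tray's flat back wall (its -x face), half-way up (16 mm above its underside): the place to push. Let up while the tray is over the teeth, the plate lifts the tray.
- jam_jar: Loose glass jam jar, 60 mm across, 85 mm high, beside the till; leave alone. Origin at the centre of its underside.
- pink_dish: Loose pink dish, 100 mm across, 40 mm high, beside the till; leave alone. Origin at the centre of its underside.
- price_stand: Loose small black price frame on a wooden foot, 40 x 80 mm, 87 mm high, beside the till; leave alone. Origin at the centre of its underside.

How it is judged:
By the outcome, as a careful person would: the job done as asked, in the order asked, and still so for the second after the job is handed in, with the robot touching nothing.
It also fails if it takes over 40 s, if anything falls off the work surface, if the arm or the gripper's body presses on something with over 40 N, if the wrist force passes 120 N, or if a joint passes its speed limit or range.

## Robot

A 6-joint arm with a two-finger parallel gripper is mounted at the origin on the work surface. World frame = base frame: x ahead of the robot, y to its left, z up, the work surface at z = 0. Lengths are in mm, angles in rad, forces in N, time in s.
With the tool pointing down it reaches from about 350 to 775 mm from the base axis. Payload 7.3 kg.
Tool frame: the origin (TCP) lies at the very end of the fingers, on their centre line; the grasp point (between the pads) lies 19 mm behind it (bot.grip_point_offset is the distance from the TCP to the grasp point, in mm); z points along the fingers, y is the line along which they close (so a half turn about z gives the same grasp; the last joint's range is limited). The gripper opens to 92 mm and grips with 3 to 60 N. Pads are 19 mm wide; open, the fingers measure 130 mm over their backs; the gripper's body (75 mm by 190 mm) begins 47 mm behind the grasp point.
Start: joints at [1.129, 0.342, 1.524, -0, 1.275, -0.146], TCP at [153.026, 502.226, 196.641] pointing down, gripper open.
Joint ranges: [-2.53, 2.53], [-0.77, 2.02], [0.04, 2.7], [-1, 4.14], [0.28, 2.66], [-3.11, 3.11]. Speed limits (rad/s): [2.57, 2.57, 3.14, 3.14, 3.14, 3.14].

## Interface

Orientations are given as [roll, pitch, yaw] about the fixed x, y, z axes, in that order (R = Rz(yaw) Ry(pitch) Rx(roll)).
In Python, from plant import bot gives the robot as it stands. The module is installed in compiled form; this text tells all that it offers.
- The arm moves only by the shell command python3 -m jog 'ROWS' [OPENING]. ROWS is JSON, a list of rows, each a list of 6 numbers: the shift along the tool's x, y, z in mm, then the turn, a rotation vector about the tool's x, y, z in rad. In form: [[dx, dy, dz, rx, ry, rz], ...]. A call has 1 to 12 rows; each row shifts and turns the commanded pose from where the row before left it, along the tool's axes as they then stand; what a row does not reach is not made up. A row lasts 1/10 s, in which the tool goes at most 50 mm and 8.59 degrees, less where a joint would pass 70% of its speed; a pose out of reach is approached as far as the arm can. A call with a gripper value outside its range is refused whole. OPENING is the opening in per cent of the stroke, from 0 (shut) to 100 (fully open), set as the call begins (- or left out, the last holds). The fingers move at their own pace and stop on an object; the grip force is fixed at half the most. Time passes only in rows, so rows that do not move let the fingers close. It gives the time, the measured TCP pose, the force, the opening and the grip force at its end, in the units of the state.
- bot.get_obs(): the state, without advancing time (a new reading comes with each control period).
- bot.capture(name): name is "scene" or "top" or "wrist"; returns the picture (400x640x3 uint8, red, green, blue); there is no depth.
- bot.camera_model(name): a dict with "fx", "fy", "cx", "cy" (pixels), "dist_coeffs" ([k1, k2, p1, p2, k3] as OpenCV has them; the pictures are not rectified), "position" and "orientation" of the camera in the world; the wrist camera has in their place "T_tool_cam" (4x4, takes a point from camera to tool coordinates, whose origin is the TCP and whose axes are the flange's). Camera axes: x right, y down, z forward; pixel columns grow to the right and rows downward; lengths in mm; the calibration is good to about 2 mm. A picture is of the moment at which its call begins: read the wrist's pose just before it. camera_model takes no time and is no camera call.
- bot.close_job(): hands the job in; it is judged then, once.
Trained networks look in the newest picture that a camera, given by its name, has taken for a name from the list of things; names that differ only in an ending like _2 or _b are one class to them, and where a whole thing is asked for, a point or a joint stands for the part that bears it (a point fixed in the world has none). Each returns a list of dicts, best first, with "p" (0 to 1); they miss things now and then, are a little off and sometimes report something else, mostly with a low value. They report only what shows in the picture. A call takes as long as a camera call.
- bot.outline_of(target, camera): "mask" (400x640 bool, what is visible of it) and "pixel" ([column, row] in pixels, amid what is visible of it).
The state is a dict: "time": time; "joint_positions": joint angles; "dq": joint speeds; "tau": joint torques, N m; "tool_pos": TCP position; "tcp_rot": TCP orientation; "contact_force": force on the tool from outside, world axes, zero at the start; "moment": the same for the moment, N m; "grip_width": finger opening in mm; "finger_force": force on a finger pad.
Only numpy, scipy, OpenCV 4.12 (cv2) and the standard library are available. Lean on these libraries where they do the work, as an engineer would, in place of code of your own. Each camera call takes 0.05 s, during which the arm holds its last target. There are 200 camera calls.

## Working session

There is one attempt and no reset: what is moved stays moved. The work goes in short steps, Python scripts to look and compute and a shell command to move; the robot and the scene stay as the last step left them, time stands still between calls to the robot, and variables do not carry over. Pictures are saved under pics/ and viewed, at most 10 in all, crops included, and the job is handed in when it is done.

```bash
mkdir -p pics; cat > h.py <<'E'
import numpy as np,cv2
from scipy.spatial.transform import Rotation as Ro
from plant import bot
def cam(n):
    m=bot.camera_model(n);K=np.array([[m['fx'],0,m['cx']],[0,m['fy'],m['cy']],[0,0,1.]])
    return m,K,np.array(m['dist_coeffs'],float)
def pose(n,o=None):
    m,K,D=cam(n)
    if n=='wrist':
        T=np.array(m['T_tool_cam']);R=Ro.from_euler('xyz',o['tcp_rot']).as_matrix()
        return R@T[:3,:3],R@T[:3,3]+np.array(o['tool_pos']),K,D
    q=np.array(m['orientation'],float)
    R=q if q.shape==(3,3) else (Ro.from_euler('xyz',q).as_matrix() if q.size==3 else None)
    return R,np.array(m['position'],float),K,D
def back(px,z,P):
    R,t,K,D=P
    u=cv2.undistortPoints(np.array(px,float).reshape(-1,1,2),K,D).reshape(-1,2)
    d=np.c_[u,np.ones(len(u))]@R.T
    return t+d*((z-t[2])/d[:,2])[:,None]
def proj(X,P):
    R,t,K,D=P
    return cv2.projectPoints((np.array(X,float).reshape(-1,3)-t)@R,np.zeros(3),np.zeros(3),K,D)[0].reshape(-1,2)
def save(n,img): cv2.imwrite('pics/'+n,img[:,:,::-1])
E
python3 - <<'E'
from h import *
o=bot.get_obs();print(o['tool_pos'],o['tcp_rot'],o['time'])
for c in ['top','scene']:
    print(bot.camera_model(c))
    save(c+'0.png',bot.capture(c))
    for n in ['till','cash_tray','latch_plate','jam_jar','pink_dish','price_stand']:
        for r in bot.outline_of(n,c)[:1]:
            print(c,n,r['p'],r['pixel'],r['mask'].sum())
print(bot.camera_model('wrist'))
E
```

```text
[152.7987044 501.7906367 195.9526725] [-3.14005285e+00 -2.11235621e-04  2.84581725e+00] 0.0
{'fx': 469.1741842565019, 'fy': 469.1741842565019, 'cx': 321.21382348266314, 'cy': 197.73367985927678, 'dist_coeffs': array([-0.12807085,  0.        ,  0.        ,  0.        ,  0.        ]), 'position': array([406.43868595,  83.01789438, 819.29379245]), 'orientation': array([-2.9024227 , -0.00626744, -1.63635949])}
top till 0.61 [259.9, 243.1] 14593
top cash_tray 0.59 [308.6, 245.2] 4920
top latch_plate 0.77 [342.6, 241.5] 2752
top jam_jar 0.85 [242.7, 332.0] 1212
top pink_dish 0.97 [229.2, 148.2] 2259
top price_stand 0.97 [335.0, 163.3] 1018
{'fx': 476.99590547767286, 'fy': 476.99590547767286, 'cx': 317.616569735352, 'cy': 205.30307213018858, 'dist_coeffs': array([0.01807485, 0.        , 0.        , 0.        , 0.        ]), 'position': array([1053.09311891, -195.14617726,  510.04893118]), 'orientation': array([-2.24728691e+00,  1.82940757e-03,  1.05327939e+00])}
scene till 0.8 [347.7, 204.9] 13543
scene cash_tray 0.93 [306.9, 199.7] 4255
scene latch_plate 0.66 [268.2, 214.2] 1784
scene jam_jar 0.78 [328.3, 140.0] 1320
scene pink_dish 0.57 [445.2, 239.6] 2726
scene price_stand 0.84 [329.9, 284.8] 1557
{'fx': 325.90231386765123, 'fy': 325.90231386765123, 'cx': 319.6755941138306, 'cy': 199.0883576110416, 'dist_coeffs': array([-0.05300777,  0.        ,  0.        ,  0.        ,  0.        ]), 'T_tool_cam': array([[ 1.26228218e-04, -9.63513527e-01, -2.67659611e-01,
         7.21629145e+01],
       [ 9.99999979e-01,  1.64194469e-04, -1.19462834e-04,
        -9.72882091e-01],
       [ 1.59052285e-04, -2.67659591e-01,  9.63513528e-01,
        -1.86802429e+02],
       [ 0.00000000e+00,  0.00000000e+00,  0.00000000e+00,
         1.00000000e+00]])}
```

View pics/top0.png

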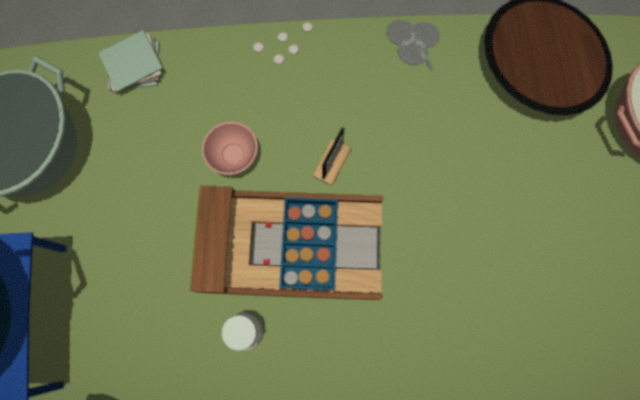

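View pics/scene0.png

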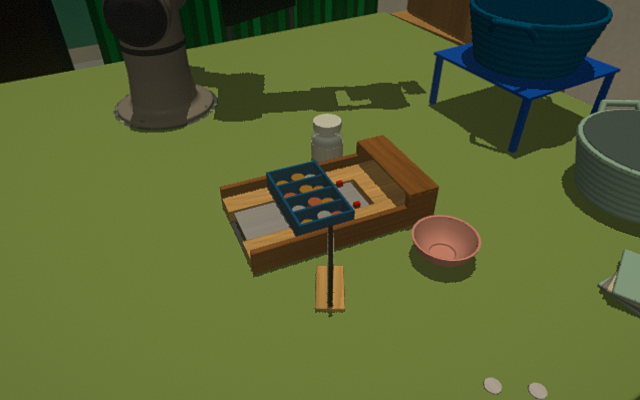

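The top view shows the till with its cover on the left (column ~213). The tray is at (309,245), the teeth at (268,225) and (266,262), and the plate's open end at about (378,246). The dish (230,150) and stand (335,160) are on one side and the jar (242,332) is on the other. The scene view agrees.

```bash
cat > fit.py <<'E'
from h import *
from scipy.optimize import least_squares
def red(img):
    a=img.astype(int);m=((a[...,0]>130)&(a[...,1]<50)&(a[...,2]<50)).astype(np.uint8)
    n,l,s,c=cv2.connectedComponentsWithStats(m);return [(tuple(c[i].round(1)),s[i,4]) for i in range(1,n) if s[i,4]>4]
def W(p,X):
    c,s=np.cos(p[2]),np.sin(p[2]);X=np.array(X,float)
    return np.c_[p[0]+c*X[:,0]-s*X[:,1],p[1]+s*X[:,0]+c*X[:,1],X[:,2]]
E
python3 - <<'E'
from fit import *
P={c:pose(c) for c in('top','scene')}
I={c:cv2.imread(f'pics/{c}0.png')[:,:,::-1] for c in P}
for c in P: print(c,red(I[c]))
# y+ side of till: +x is image-left in top
t=back([[268,225],[266,262],[382,198],[382,298]],31,P['top']);print(t.round(1))
for n,z in(('jam_jar',42),('pink_dish',20),('price_stand',5)):
    for c in P:
        bot.capture(c) if n=='jam_jar' else 0
        r=bot.outline_of(n,c)
        print(n,c,back(r[0]['pixel'],z,P[c]).round(0)) if r else 0
r=bot.outline_of('cash_tray','top')[0];m=r['mask'].astype(np.uint8)
rc=cv2.minAreaRect(cv2.findNonZero(m));print(rc);print(back(cv2.boxPoints(rc),56,P['top']).round(1))
big=cv2.resize(I['top'][170:310,180:400],None,fx=3.6,fy=3.6,interpolation=cv2.INTER_CUBIC);save('crop.png',big)
E
```

```text
top []
scene [((np.float64(339.0), np.float64(181.5)), np.int32(10)), ((np.float64(356.2), np.float64(202.4)), np.int32(13))]
[[555.9 159.3  31. ]
 [493.  165.3  31. ]
 [590.7 -39.7  31. ]
 [420.7 -23.9  31. ]]
jam_jar top [[376. 208.  42.]]
jam_jar scene [[532.  14.  42.]]
pink_dish top [[702. 224.  20.]]
pink_dish scene [[687. 230.  20.]]
price_stand top [[670.  35.   5.]]
price_stand scene [[674.  40.   5.]]
((308.7503967285156, 243.4895782470703), (56.159603118896484, 92.08676147460938), 2.38594388961792)
[[446.7 143.9  56. ]
 [598.4 130.5  56. ]
 [588.4  36.9  56. ]
 [437.2  54.2  56. ]]
```

View pics/crop.png

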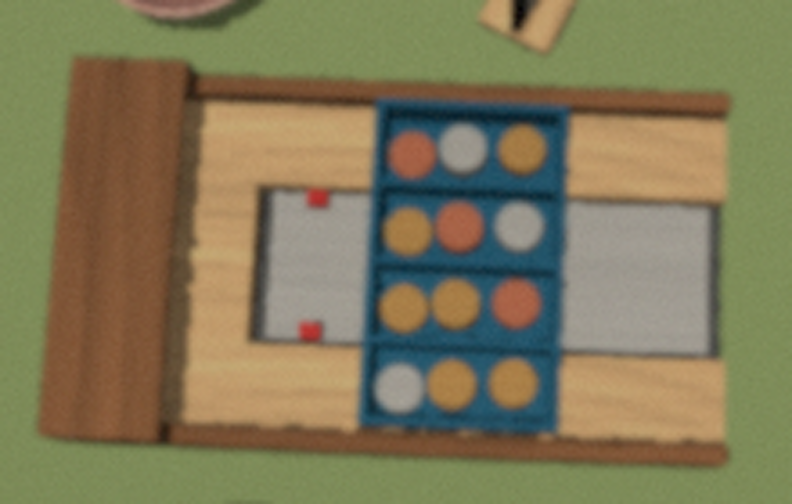

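The crop shows the tray clear of the teeth, which are at crop (318,198) and (311,330), and the till corners are clear enough to fit.

```bash
cat > f2.py <<'E'
from fit import *
P={c:pose(c) for c in('top','scene')}
u=np.array([[75,58],[190,63],[40,435],[160,440],[729,95],[727,463],[318,198],[311,330]])/3.6+[180,170]-.36
X=[[120,-87.5,67],[65,-87.5,67],[120,87.5,67],[65,87.5,67],[-190,-87.5,42],[-190,87.5,42],[5,-31.75,31],[5,31.75,31]]
us=[[356.2,202.4],[339,181.5]];Xs=X[6:]
f=lambda p:np.r_[(proj(W(p,X),P['top'])-u).ravel(),(proj(W(p,Xs),P['scene'])-us).ravel()]
s=least_squares(f,[525,160,1.6],x_scale=[10,10,.1],loss='soft_l1');p=s.x
print(p,s.fun.reshape(-1,2).round(1).tolist())
g=least_squares(lambda p:f(p)[:16],p,x_scale=[10,10,.1]).x;print('top only',g)
def inv(q):
    d=q[:,:2]-p[:2];c,sn=np.cos(p[2]),np.sin(p[2]);return np.c_[c*d[:,0]+sn*d[:,1],-sn*d[:,0]+c*d[:,1]]
t=np.array([[568,106],[556,428],[378,102],[362,428]])/3.6+[180,170]-.36
print('tray corners till',inv(back(t,56,P['top'])).round(1).tolist())
print('jar,dish,stand till',inv(np.array([[376,208,0],[695,227,0],[672,37,0]])).round(0).tolist())
for x in(-140,-100,8): print(x,W(p,[[x,0,0]]).round(1))
E
python3 f2.py; python3 -c "
from h import *
print(Ro.from_euler('xyz',bot.get_obs()['tcp_rot']).as_matrix().round(3),bot.get_obs()['contact_force'])"
```

```text
[525.00086264 156.86566094   1.47046224] [[-0.6, -0.8], [-0.1, -1.0], [-0.6, 0.4], [0.0, 0.7], [1.3, -0.9], [1.1, 0.7], [0.4, -0.3], [0.1, 0.2], [0.3, -0.8], [0.3, -0.9]]
top only [524.86782538 157.20564983   1.47062005]
tray corners till [[-110.9, -74.3], [-109.6, 73.7], [-22.5, -73.0], [-23.0, 76.9]]
jar,dish,stand till [[36.0, 153.0], [87.0, -162.0], [-105.0, -158.0]]
-140 [[511.   17.6   0. ]]
-100 [[515.   57.4   0. ]]
8 [[525.8 164.8   0. ]]
[[-0.957  0.292  0.   ]
 [ 0.292  0.957  0.   ]
 [ 0.     0.    -1.   ]] [-0.48789109  0.03387454 -0.15624268]
```

```bash
python3 -m jog '[[0,0,0,0,0,0.1375],[0,0,0,0,0,0.1375],[0,0,0,0,0,0.1375],[0,0,0,0,0,0.1375],[0,0,0,0,0,0.1375],[0,0,0,0,0,0.1375],[0,0,0,0,0,0.1375],[0,0,0,0,0,0.1375],[0,0,0,0,0,0.1375],[0,0,0,0,0,0.1375],[0,0,0,0,0,0]]' 0
cat > st.py <<'E'
from h import *
p=[525.0,157.0,1.4705]
o=bot.get_obs();R=Ro.from_euler('xyz',o['tcp_rot']).as_matrix();q=np.array(o['tool_pos'])
d=q[:2]-p[:2];c,s=np.cos(p[2]),np.sin(p[2])
print('till',(c*d[0]+s*d[1]).round(1),(-s*d[0]+c*d[1]).round(1),q[2].round(1),'yaw err',o['tcp_rot'][2]-p[2],'F',np.round(o['contact_force'],1),'w',o['grip_width'],o['time'])
import sys
if len(sys.argv)>1:
    x=float(sys.argv[1]);t=np.array([p[0]+c*x,p[1]+s*x,float(sys.argv[2])]);print('tool shift',(R.T@(t-q)).round(1))
E
python3 st.py -142 100
```

```text
time: 2.25
tool_pos: [153.1, 502.2, 196.7]
tcp_rot: [3.142, -0.0, 1.47]
contact_force: [0.2, 0.9, -0.0]
grip_width: 8.7
finger_force: 0.0
till 306.3 404.6 196.7 yaw err -0.0009108297456339454 F [ 0.2  0.9 -0. ] w 8.740210552919686 2.25
tool shift [-447.9  405.    96.6]
```

```bash
python3 -m jog '[[-34,31,0,0,0,0],[-34,31,0,0,0,0],[-34,31,0,0,0,0],[-34,31,0,0,0,0],[-34,31,0,0,0,0],[-34,31,0,0,0,0],[-34,31,0,0,0,0],[-34,31,0,0,0,0],[-34,31,0,0,0,0],[-34,31,0,0,0,0],[-34,31,0,0,0,0],[0,0,0,0,0,0]]'
python3 st.py -142 60
```

```text
time: 3.45
tool_pos: [457.9, 92.0, 196.5]
tcp_rot: [3.14, 0.001, 1.469]
contact_force: [-0.4, 0.2, -0.5]
grip_width: 0.1
finger_force: 0.0
till -71.4 60.3 196.5 yaw err -0.0012126266463268198 F [-0.4  0.2 -0.5] w 0.129699508908277 3.45
tool shift [-70.3  60.1 136.7]
```

```bash
python3 -m jog '[[-35,30,0,0,0,0],[-36,30,0,0,0,0],[0,0,30,0,0,0],[0,0,30,0,0,0],[0,0,20,0,0,0],[0,0,0,0,0,0]]'
python3 st.py -142 22; python3 -c "
from h import *
save('w1.png',bot.capture('wrist'))
o=bot.get_obs();P=pose('wrist',o);from fit import W
p=[525.0,157.0,1.4705]
print(proj(W(p,[[-182,35,22],[-182,-35,22],[5,31.75,31],[5,-31.75,31],[65,-87.5,67],[65,87.5,67],[-110,-75,56],[-110,75,56],[-20,-75,56],[-20,75,56]]),P).round(0).tolist())
"
```

```text
time: 4.05
tool_pos: [505.3, 20.2, 114.1]
tcp_rot: [-3.135, -0.0, 1.474]
contact_force: [-0.8, 0.8, -0.0]
grip_width: 0.7
finger_force: 0.0
till -138.1 5.9 114.1 yaw err 0.003383863249625696 F [-0.8  0.8 -0. ] w 0.6542689117786905 4.05
tool shift [-4.   6.5 92.1]
[[287.0, 237.0], [363.0, 238.0], [285.0, 12.0], [369.0, 12.0], [468.0, -103.0], [189.0, -104.0], [424.0, 167.0], [229.0, 167.0], [434.0, 41.0], [221.0, 41.0]]
```

View pics/w1.png

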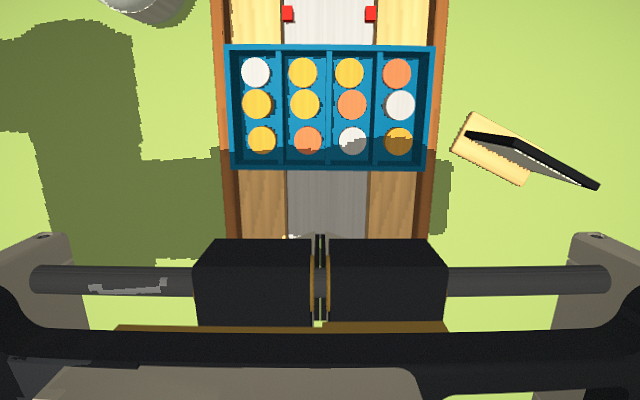

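The wrist view matches the fit within about 2 mm: teeth at (288,13) and (371,13), tray back edge at row ~169, and the fingertips over the plate. Next I go down to the plate.

```bash
python3 -m jog '[[-2,7,20,0,0,0],[0,0,25,0,0,0],[0,0,25,0,0,0],[0,0,15,0,0,0],[0,0,0,0,0,0],[0,0,0,0,0,0]]'
python3 st.py -140 22
```

```text
time: 4.7
tool_pos: [515.4, 17.0, 33.0]
tcp_rot: [3.139, -0.0, 1.472]
contact_force: [-0.3, 0.6, 1.3]
grip_width: 0.5
finger_force: 0.0
till -140.3 -4.5 33.0 yaw err 0.0015511584524343647 F [-0.3  0.6  1.3] w 0.5276097381988372 4.7
tool shift [ 0.3 -4.5 11. ]
```

```bash
python3 -m jog '[[0,-3,5,0,0,0],[0,0,5,0,0,0],[0,0,4,0,0,0],[0,0,0,0,0,0],[0,0,0,0,0,0]]'
python3 st.py; python3 -m jog '[[0,0,3,0,0,0],[0,0,2,0,0,0],[0,0,0,0,0,0],[0,0,0,0,0,0]]'
python3 st.py
```

```text
time: 5.2
tool_pos: [511.4, 17.0, 17.6]
tcp_rot: [-3.142, -0.0, 1.471]
contact_force: [-0.3, 0.3, 0.5]
grip_width: 0.8
finger_force: 0.0
till -140.6 -0.5 17.6 yaw err 0.00029501800977538295 F [-0.3  0.3  0.5] w 0.8496771136048268 5.2
time: 5.6
tool_pos: [511.3, 17.1, 12.5]
tcp_rot: [-3.141, -0.0, 1.471]
contact_force: [0.7, 0.1, 0.6]
grip_width: 0.2
finger_force: 0.0
till -140.6 -0.4 12.5 yaw err 0.0002748413916511261 F [0.7 0.1 0.6] w 0.2450919997257079 5.6
```

No force at z=12.5, where about 6 N is expected, so I'll look.

```bash
python3 -c "
from h import *
a=bot.capture('scene');save('s2.png',cv2.resize(a[120:320,170:490],None,fx=2.4,fy=2.4))
print([bot.get_obs()['contact_force'].round(2) for _ in range(1)],bot.get_obs()['tau'])"
```

```text
[array([-0.66,  1.01,  0.79])] [-3.14129589e-03 -4.57807910e+01 -1.69680351e+01  5.85971237e-02
  4.03728511e-02 -1.54221138e-04]
```

View pics/s2.png

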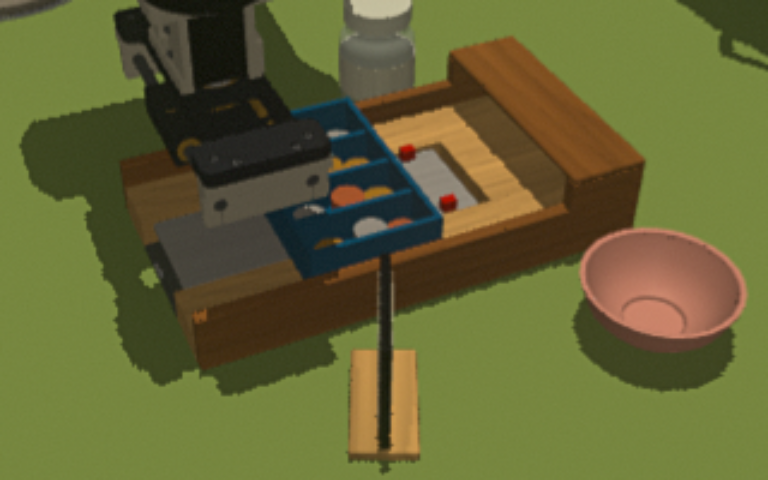

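The teeth are still up and the fingers don't look in contact yet, so I'll go on down in small steps and watch the force.

```bash
python3 -m jog '[[0,0,2,0,0,0],[0,0,0,0,0,0],[0,0,0,0,0,0]]'
python3 -m jog '[[0,0,2,0,0,0],[0,0,0,0,0,0],[0,0,0,0,0,0]]' | grep -E 'pos|contact'; python3 -c "
from fit import *
a=bot.capture('scene');print(red(a));print([ (r['p'],r['pixel'],r['mask'].sum()) for r in bot.outline_of('latch_plate','scene')])"
```

```text
time: 5.95
tool_pos: [511.3, 17.1, 10.6]
tcp_rot: [-3.141, -0.0, 1.471]
contact_force: [0.4, -1.5, -0.1]
grip_width: 0.4
finger_force: 0.0
tool_pos: [511.3, 17.0, 8.5]
contact_force: [-1.0, -0.1, 0.5]
[((np.float64(339.0), np.float64(181.5)), np.int32(10)), ((np.float64(356.3), np.float64(202.5)), np.int32(15))]
[(0.86, [270.0, 217.7], np.int64(1486))]
```

```bash
python3 -c "
from h import *
o=bot.get_obs();P=pose('wrist',o);from fit import W
save('w2.png',bot.capture('wrist'))
p=[525.0,157.0,1.4705]
print(proj(W(p,[[-182,35,22],[-182,-35,22],[5,31.75,31],[5,-31.75,31],[-111,-75,56],[-111,75,56],[-111,-75,24],[-111,75,24],[-111,-35,22],[-111,35,22],[-130,-35,22],[-130,35,22]]),P).round(0).tolist())
print(proj([o['tool_pos']],P))
"
```

```text
[[262.0, 301.0], [377.0, 301.0], [248.0, -63.0], [391.0, -63.0], [485.0, 205.0], [154.0, 205.0], [457.0, 188.0], [182.0, 188.0], [383.0, 187.0], [256.0, 187.0], [381.0, 220.0], [257.0, 220.0]]
[[320.16401162 229.33595064]]
```

View pics/w2.png

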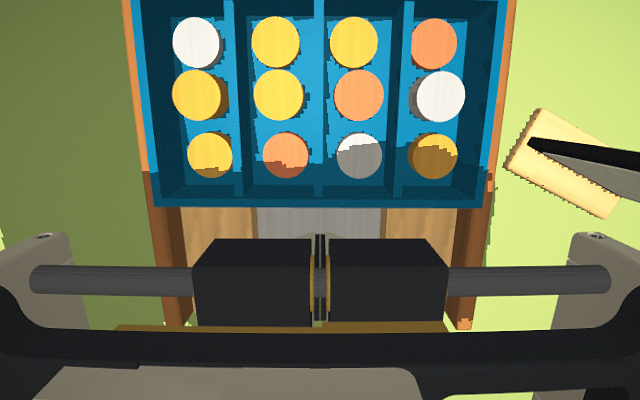

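The tray corners land where predicted, so the wrist camera pose is right. The fingertips just don't show where they should be, so I'll check their geometry in the scene view.

```bash
python3 -c "
from fit import *
o=bot.get_obs();R=Ro.from_euler('xyz',o['tcp_rot']).as_matrix();q=np.array(o['tool_pos']);P=pose('scene')
for z in (0,-20,-40,-66,-100):
  X=[[a,b,z] for a in(-37.5,0,37.5) for b in(-95,-19,0,19,95)]
  print(z,((proj(np.array(X)@R.T+q,P)-[170,120])*2.4).round(0).astype(int).tolist())
a=bot.capture('top');save('t2.png',cv2.resize(a[170:320,230:430],None,fx=4,fy=4,interpolation=cv2.INTER_CUBIC))
print(o['joint_positions'])
"
```

```text
0 [[137, 185], [168, 249], [176, 266], [185, 284], [223, 363], [187, 172], [221, 234], [230, 251], [240, 268], [282, 345], [236, 160], [273, 220], [283, 236], [293, 253], [338, 327]]
-20 [[133, 163], [164, 226], [173, 243], [182, 261], [220, 340], [185, 150], [219, 211], [228, 228], [238, 245], [280, 321], [234, 137], [271, 197], [282, 213], [292, 230], [338, 303]]
-40 [[130, 139], [161, 202], [170, 219], [179, 237], [218, 315], [182, 127], [216, 187], [226, 204], [236, 221], [279, 297], [232, 115], [270, 173], [280, 189], [291, 206], [338, 279]]
-66 [[125, 108], [157, 170], [165, 187], [174, 204], [214, 282], [178, 96], [213, 155], [223, 172], [233, 189], [277, 263], [230, 84], [268, 142], [279, 157], [289, 174], [337, 246]]
-100 [[118, 65], [151, 125], [159, 142], [169, 159], [209, 235], [173, 53], [209, 111], [219, 127], [229, 144], [274, 217], [226, 41], [266, 98], [276, 113], [287, 129], [336, 200]]
[-1.16573067e-01  5.51534369e-01  1.78746971e+00  1.34993769e-04
  8.02444741e-01 -1.67089860e-02]
```

View pics/t2.png

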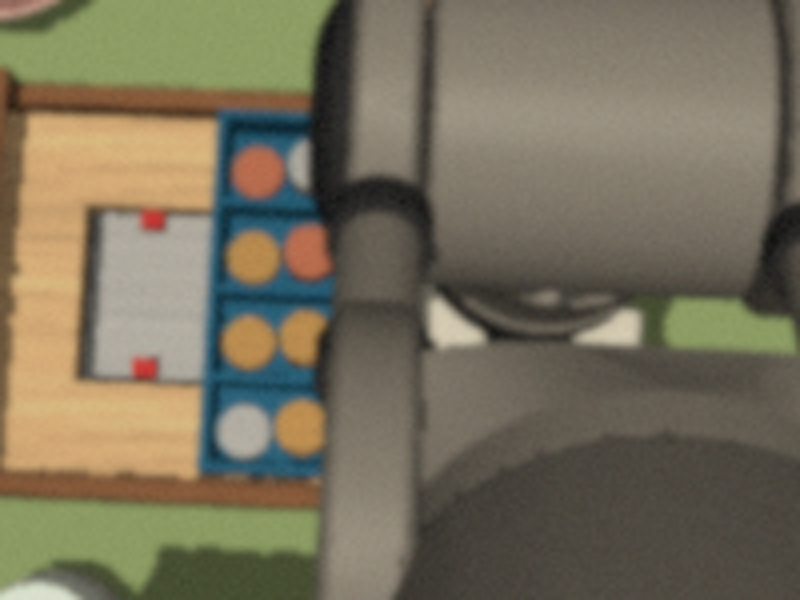

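```bash
python3 -c "
import cv2,numpy as np
a=cv2.imread('pics/w1.png').astype(int);b=cv2.imread('pics/w2.png').astype(int)
d=np.abs(a-b).sum(2)
for r in range(196,334,3): print(r,''.join('#' if d[r,c]<25 else '.' for c in range(180,460,3)))
for r in range(216,300,6): print(r,[tuple(b[r,c]) for c in (270,300,312,320,328,345)])
" | sed 's/np.int64(\([0-9]*\))/\1/g'
```

```text
196 ..............................................................................................
199 ..............................................................................................
202 ..............................................................................................
205 ..............................................................................................
208 .....................###.............#################........................................
211 .....................###................##....#.#......#....##.......###......................
214 .....................##.................##......#..#...#.....#........#.#....#................
217 .....................##.................#...#...#......#................#..#..................
220 .....................##.................#.#...#.#...#..#....##.........##..#..................
223 .....................###.............#..##......#......#..#..#........##......................
226 .....................###.............#..##......#............#........##...#..................
229 .......
[... 4107 characters left out ...]
22, 128), (85, 91, 93), (75, 85, 89), (32, 28, 28)]
258 [(37, 35, 33), (34, 31, 30), (43, 95, 119), (85, 88, 92), (44, 95, 121), (31, 30, 27)]
264 [(35, 30, 31), (34, 31, 30), (47, 100, 128), (82, 84, 89), (46, 105, 135), (33, 32, 30)]
270 [(39, 40, 37), (40, 39, 38), (47, 108, 139), (62, 62, 63), (49, 112, 143), (40, 38, 39)]
276 [(42, 40, 37), (40, 39, 38), (50, 113, 146), (67, 71, 70), (52, 117, 151), (41, 41, 39)]
282 [(43, 40, 39), (41, 39, 38), (51, 115, 149), (72, 75, 74), (57, 122, 156), (38, 37, 35)]
288 [(41, 38, 37), (40, 39, 38), (52, 116, 150), (71, 73, 74), (57, 123, 158), (39, 38, 37)]
294 [(41, 38, 38), (40, 42, 39), (52, 115, 149), (69, 70, 71), (54, 120, 154), (39, 40, 37)]
```

The scene and wrist views both suggest the real fingertips end well above the nominal TCP. I'll back off a little and keep descending by force and by watching the teeth.

```bash
python3 -m jog '[[-8,0,0,0,0,0],[0,0,2,0,0,0],[0,0,1,0,0,0],[0,0,0,0,0,0],[0,0,0,0,0,0]]' | grep -E 'pos|contact'; python3 -m jog '[[0,0,1.5,0,0,0],[0,0,1.5,0,0,0],[0,0,0,0,0,0],[0,0,0,0,0,0]]' | grep -E 'pos|contact'; python3 -c "
from fit import *
print(red(bot.capture('scene')))"; python3 st.py
```

```text
tool_pos: [510.5, 9.1, 5.5]
contact_force: [0.3, 0.7, -0.3]
tool_pos: [510.6, 9.1, 2.5]
contact_force: [0.7, -0.7, 0.1]
[((np.float64(339.0), np.float64(181.5)), np.int32(10)), ((np.float64(356.3), np.float64(202.5)), np.int32(15))]
till -148.6 -0.4 2.6 yaw err 0.0003371037202184457 F [ 1.5  0.5 -0.2] w -0.08019099532626928 7.4
```

```bash
for i in 1; do python3 -m jog '[[0,0,1.5,0,0,0],[0,0,1.5,0,0,0],[0,0,0,0,0,0],[0,0,0,0,0,0]]' | grep -E 'pos|contact'; done; python3 -m jog '[[0,0,1.5,0,0,0],[0,0,1.5,0,0,0],[0,0,0,0,0,0],[0,0,0,0,0,0]]' | grep -E 'pos|contact'; python3 -c "
from fit import *
print(red(bot.capture('scene')))
o=bot.get_obs();print(bot.grip_point_offset)
a=bot.capture('wrist');save('w3.png',cv2.resize(a[180:340,180:460],None,fx=2.8,fy=2.8,interpolation=cv2.INTER_CUBIC))
"
```

```text
tool_pos: [510.5, 9.1, -0.5]
contact_force: [0.0, 0.5, -1.1]
tool_pos: [510.5, 9.1, -3.5]
contact_force: [-0.6, 0.2, 0.4]
[((np.float64(339.0), np.float64(181.5)), np.int32(10)), ((np.float64(356.3), np.float64(202.5)), np.int32(15))]
18.8
```

View pics/w3.png

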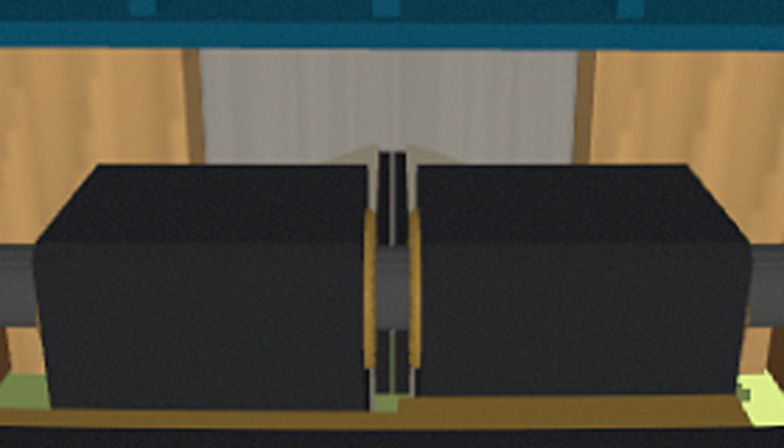

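```bash
python3 -m jog '[[0,0,1.5,0,0,0],[0,0,1.5,0,0,0],[0,0,0,0,0,0],[0,0,0,0,0,0]]' | grep -E 'pos|contact';  python3 -m jog '[[0,0,1,0,0,0],[0,0,1,0,0,0],[0,0,0,0,0,0],[0,0,0,0,0,0]]' | grep -E 'pos|contact'; python3 -m jog '[[0,0,1,0,0,0],[0,0,1,0,0,0],[0,0,0,0,0,0],[0,0,0,0,0,0]]' | grep -E 'pos|contact'; python3 -c "
from fit import *
print(red(bot.capture('scene')))"
```

```text
tool_pos: [510.5, 9.1, -6.5]
contact_force: [-0.4, 0.2, 0.4]
tool_pos: [510.7, 9.1, -8.2]
contact_force: [-1.4, -0.2, 3.5]
tool_pos: [510.7, 9.1, -10.3]
contact_force: [-0.3, 0.3, 4.7]
[((np.float64(339.4), np.float64(182.7)), np.int32(11)), ((np.float64(356.2), np.float64(203.8)), np.int32(13))]
```

Contact came at z≈-8 with 3.5 N, so the real tips end about 30 mm above the nominal TCP. The force then follows the spring law and the teeth have started down. With fingers this short, the gripper carriers would meet the tray rim first. So I lift, tilt the tool about 20° back and press again, which lets the fingertips do the pushing.

```bash
python3 -m jog '[[0,0,-5,0,0,0],[0,0,-7,0,0,0],[0,0,0,0,0.12,0],[0,0,0,0,0.12,0],[0,0,0,0,0.11,0],[0,0,0,0,0,0],[0,0,0,0,0,0]]'
cat > tip.py <<'E'
from fit import *
p=[525.0,157.0,1.4705]
o=bot.get_obs();R=Ro.from_euler('xyz',o['tcp_rot']).as_matrix();q=np.array(o['tool_pos'])
c,s=np.cos(p[2]),np.sin(p[2])
for n,v in dict(rear=[-9.5,0,-30],front=[9.5,0,-30],fr12=[9.5,0,-42],carrier=[22.5,0,-66],crear=[-22.5,0,-66],body=[37.5,0,-100]).items():
    d=R@np.array(v)+q-[p[0],p[1],0];print(n,(c*d[0]+s*d[1]).round(1),(-s*d[0]+c*d[1]).round(1),d[2].round(1),end=' | ')
print('\nF',np.round(o['contact_force'],1),o['time'],'teeth',[(float(a[0][0]),float(a[0][1])) for a in red(bot.capture('scene'))])
E
python3 tip.py
```

```text
time: 10.25
tool_pos: [510.3, 8.4, 1.5]
tcp_rot: [-3.14, -0.348, 1.469]
contact_force: [-0.2, 0.2, -0.2]
grip_width: 0.2
finger_force: 0.0
rear -168.5 -0.2 26.4 | front -150.6 -0.2 32.9 | fr12 -154.7 -0.3 44.2 | carrier -150.7 -0.3 71.2 | crear -193.0 -0.2 55.8 | body -148.2 -0.3 108.3 | 
F [-0.2  0.2 -0.2] 10.25 teeth [(339.2, 181.7), (356.3, 202.5)]
```

```bash
python3 -m jog '[[3.3,0,5.5,0,0,0],[-1,0,2.8,0,0,0],[-1,0,2.8,0,0,0],[-0.7,0,1.9,0,0,0],[0,0,0,0,0,0],[0,0,0,0,0,0]]' | grep -E 'pos|contact'; python3 tip.py
```

```text
tool_pos: [511.2, 14.9, -10.1]
contact_force: [2.0, 5.0, 4.9]
rear -162.0 -0.5 14.8 | front -144.1 -0.5 21.3 | fr12 -148.2 -0.5 32.6 | carrier -144.3 -0.5 59.6 | crear -186.6 -0.5 44.1 | body -141.9 -0.5 96.7 | 
F [2.  5.  4.9] 10.9 teeth [(339.4, 184.9), (356.4, 205.9)]
```

```bash
python3 -m jog '[[-0.7,0,1.9,0,0,0],[-0.5,0,1.4,0,0,0],[0,0,0,0,0,0],[0,0,0,0,0,0]]' | grep -E 'pos|contact'; python3 tip.py
```

```text
tool_pos: [511.3, 14.9, -13.5]
contact_force: [0.9, 4.1, 5.6]
rear -162.0 -0.6 11.4 | front -144.2 -0.6 17.9 | fr12 -148.3 -0.6 29.2 | carrier -144.4 -0.6 56.2 | crear -186.6 -0.6 40.7 | body -142.0 -0.6 93.3 | 
F [0.9 4.1 5.6] 11.35 teeth [(339.3, 186.3), (355.9, 206.9)]
```

```bash
python3 -m jog '[[-0.2,0,0.7,0,0,0],[7.5,0,2.7,0,0,0],[7.5,0,2.7,0,0,0],[7.5,0,2.7,0,0,0],[5.6,0,2.1,0,0,0],[3.8,0,1.4,0,0,0],[3.8,0,1.4,0,0,0],[3.8,0,1.4,0,0,0],[3.8,0,1.4,0,0,0],[0,0,0,0,0,0]]' | grep -E 'pos|contact'; python3 tip.py
```

```text
tool_pos: [516.9, 58.8, -14.2]
contact_force: [0.8, -4.9, 5.6]
rear -117.7 -1.7 10.7 | front -99.8 -1.7 17.2 | fr12 -103.9 -1.7 28.5 | carrier -99.9 -1.6 55.5 | crear -142.2 -1.6 40.2 | body -97.4 -1.5 92.6 | 
F [ 0.8 -4.9  5.6] 12.4 teeth []
```

```bash
python3 -c "
from fit import *
P=pose('scene');p=[525,157,1.4705]
for d in (0,8,9,10,11,12): print(d,proj(W(p,[[5,-31.75,31-d],[5,31.75,31-d]]),P).round(1).tolist())
o=bot.get_obs();Pw=pose('wrist',o);a=bot.capture('wrist');print('wrist',red(a),red(bot.capture('top')))
for r in bot.outline_of('cash_tray','wrist')[:1]:
  ys,xs=np.nonzero(r['mask']);print(r['p'],xs.min(),xs.max(),ys.min(),ys.max())
print(proj(W(p,[[-100,0,56],[-100,0,24],[-10,0,56],[-14,0,56]]),Pw).round(0).tolist())
"
```

```text
0 [[356.6, 201.6], [339.4, 180.6]]
8 [[356.3, 205.4], [339.3, 184.4]]
9 [[356.3, 205.9], [339.3, 184.8]]
10 [[356.3, 206.4], [339.3, 185.3]]
11 [[356.2, 206.9], [339.2, 185.8]]
12 [[356.2, 207.3], [339.2, 186.2]]
wrist [] []
0.62 131 500 27 239
[[316.0, 235.0], [317.0, 233.0], [317.0, 21.0], [317.0, 30.0]]
```

```bash
python3 -m jog '[[6,-0.5,2.2,0,0,0],[7.5,-0.5,2.7,0,0,0],[7.5,-0.2,2.7,0,0,0],[7.5,0,2.7,0,0,0],[7.5,0,2.7,0,0,0],[7.5,0,2.7,0,0,0],[0,0,0,0,0,0]]' | grep -E 'pos|contact'; python3 tip.py; python3 -c "
from fit import *
p=[525,157,1.4705];o=bot.get_obs();Pw=pose('wrist',o)
a=bot.capture('wrist')
for r in bot.outline_of('cash_tray','wrist')[:1]:
  ys,xs=np.nonzero(r['mask']);print(r['p'],xs.min(),xs.max(),ys.min(),ys.max())
q=[26,30,34,38,42];print(proj(W(p,[[x,0,56] for x in q]),Pw)[:,1].round(0))"
```

```text
tool_pos: [520.2, 105.8, -14.0]
contact_force: [1.0, -1.7, 6.4]
rear -70.6 -0.3 10.9 | front -52.7 -0.3 17.4 | fr12 -56.8 -0.2 28.7 | carrier -52.8 -0.2 55.7 | crear -95.1 -0.2 40.3 | body -50.4 -0.0 92.8 | 
F [ 1.  -1.7  6.4] 13.3 teeth []
0.7 132 499 26 239
[46. 37. 28. 19. 11.]
```

```bash
python3 -m jog '[[6,0,2.2,0,0,0],[7.5,0,2.7,0,0,0],[7.5,0,2.7,0,0,0],[7.5,0,2.7,0,0,0],[7.5,0,2.7,0,0,0],[7.5,0,2.7,0,0,0],[7.5,0,2.7,0,0,0],[5,0,1.8,0,0,0],[0,0,0,0,0,0]]' | grep -E 'pos|contact'; python3 tip.py
```

```text
tool_pos: [525.9, 165.0, -13.9]
contact_force: [0.5, -2.4, 6.1]
rear -11.2 -0.1 11.0 | front 6.7 -0.0 17.5 | fr12 2.6 -0.0 28.8 | carrier 6.6 0.1 55.8 | crear -35.7 -0.0 40.4 | body 9.1 0.1 92.9 | 
F [ 0.5 -2.4  6.1] 14.35 teeth []
```

```bash
python3 -m jog '[[2.8,0,1,0,0,0],[2.8,0,1,0,0,0],[2.8,0,1,0,0,0],[1.9,0,0.7,0,0,0],[0,0,0,0,0,0]]' | grep -E 'pos|contact'; python3 tip.py;  python3 -m jog '[[0.9,0,0.3,0,0,0],[0.9,0,0.3,0,0,0],[0,0,0,0,0,0]]' | grep -E 'pos|contact'; python3 -m jog '[[0.9,0,0.3,0,0,0],[0,0,0,0,0,0]]' | grep -E 'pos|contact'
```

```text
tool_pos: [527.1, 175.1, -13.9]
contact_force: [-0.2, -5.6, 6.8]
rear -0.9 -0.2 11.1 | front 16.9 -0.2 17.6 | fr12 12.8 -0.2 28.8 | carrier 16.9 -0.1 55.8 | crear -25.4 -0.1 40.5 | body 19.4 -0.0 92.9 | 
F [-0.2 -5.6  6.8] 14.9 teeth []
tool_pos: [527.3, 176.8, -13.9]
contact_force: [-0.3, -7.0, 6.0]
tool_pos: [527.3, 177.4, -13.9]
contact_force: [-0.6, -7.6, 7.5]
```

```bash
python3 -m jog '[[0.9,0,0.3,0,0,0],[0.9,0,0.3,0,0,0],[0,0,0,0,0,0]]' | grep -E 'pos|contact'; python3 -m jog '[[0.9,0,0.3,0,0,0],[0.9,0,0.3,0,0,0],[0,0,0,0,0,0]]' | grep -E 'pos|contact'; python3 tip.py
```

```text
tool_pos: [527.2, 177.8, -14.0]
contact_force: [-3.7, -17.6, 9.8]
tool_pos: [527.2, 178.2, -14.1]
contact_force: [-6.7, -27.1, 13.7]
rear 2.3 0.0 11.0 | front 20.2 0.0 17.4 | fr12 16.1 0.1 28.7 | carrier 20.2 0.1 55.7 | crear -22.1 0.1 40.5 | body 22.9 0.2 92.7 | 
F [ -6.7 -27.1  13.7] 16.05 teeth []
```

The force climbed to 27 N with no further motion, so the tray is at the end stop. I back off while still holding the plate down, then lift.

```bash
python3 -m jog '[[-3.3,0,-1.2,0,0,0],[-3.3,0,-1.2,0,0,0],[-1.9,0,-0.7,0,0,0],[0,0,0,0,0,0]]' | grep -E 'pos|contact'; python3 tip.py; python3 -m jog '[[1,0,-2.8,0,0,0],[1,0,-2.8,0,0,0],[1,0,-2.8,0,0,0],[1,0,-2.8,0,0,0],[1.7,0,-4.7,0,0,0],[0,0,0,0,0,0]]' | grep -E 'pos|contact'; python3 tip.py
```

```text
tool_pos: [526.4, 174.1, -13.4]
contact_force: [0.2, 2.5, 6.3]
rear -2.0 0.3 11.5 | front 15.8 0.3 18.0 | fr12 11.7 0.4 29.3 | carrier 15.6 0.4 56.3 | crear -26.6 0.4 40.8 | body 18.0 0.4 93.4 | 
F [0.2 2.5 6.3] 16.5 teeth []
tool_pos: [525.7, 173.5, 3.0]
contact_force: [0.2, 0.3, 0.5]
rear -2.7 0.9 28.0 | front 15.1 0.9 34.5 | fr12 11.0 0.9 45.7 | carrier 15.0 0.9 72.7 | crear -27.3 0.9 57.3 | body 17.5 0.9 109.8 | 
F [0.2 0.3 0.5] 17.15 teeth []
```

Clear of the plate. Next I rise and move back to see the result.

```bash
python3 -m jog '[[7,0,-19,0,0,0],[14,0,-38,0,0,0],[14,0,-38,0,0,0],[0,0,-45,0,0,0],[-30,0,-30,0,0,0],[-40,0,-20,0,0,0],[-40,0,-15,0,0,0],[-40,0,-15,0,0,0],[-40,0,-15,0,0,0],[0,0,0,0,0,0]]' | grep -E 'pos|contact'; python3 tip.py; python3 -c "
from fit import *
P=pose('scene');p=[525,157,1.4705]
print(proj(W(p,[[5,-31.75,31],[5,31.75,31],[18,-75,56],[18,75,56]]),P).round(1).tolist())
a=bot.capture('scene');b=bot.capture('top')
s=lambda i:cv2.resize(i,None,fx=2.4,fy=2.4,interpolation=cv2.INTER_CUBIC)
save('end.png',np.vstack([s(a[110:225,200:500]),s(b[170:300,180:480])]))"
```

```text
tool_pos: [503.1, -56.1, 169.8]
contact_force: [-0.2, 1.3, -0.8]
rear -233.4 0.5 194.8 | front -215.5 0.4 201.3 | fr12 -219.6 0.4 212.6 | carrier -215.6 0.4 239.5 | crear -257.9 0.6 224.2 | body -213.1 0.4 276.6 | 
F [-0.2  1.3 -0.8] 18.2 teeth [(339.3, 181.5), (356.5, 202.5)]
[[356.6, 201.6], [339.4, 180.6], [378.0, 202.6], [335.7, 154.1]]
```

View pics/end.png

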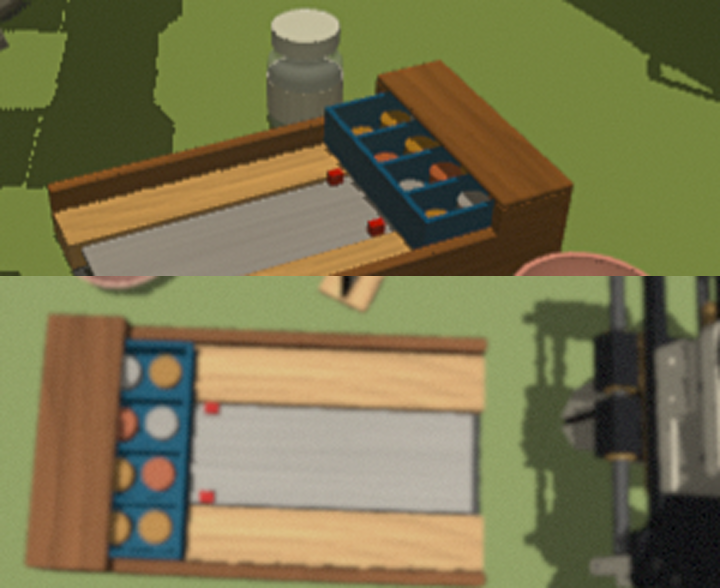

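The tray is home under the cover. The teeth stand at full height behind it at scene (339,181.5) and (356.5,202.5), exactly their rest positions, and the neighbours look undisturbed.

```bash
python3 -c "
from plant import bot
print(bot.close_job())"
```

```text
the job is handed in; nothing more can be done
None
```

The tray is home under the cover with both teeth back at full height behind it, the jar, dish and stand look undisturbed, and the job was handed in at about 18 s of the 40 s limit; the result of the judging was not shown.

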